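# Drive a seized plug out of a drill-stand head with a drift rod

### The arm

A 6-joint arm with a two-finger parallel gripper is mounted at the origin on the work surface. World frame = base frame: x ahead of the robot, y to its left, z up, the work surface at z = 0. Lengths are in m, angles in rad, forces in N, time in s.
With the tool pointing down it reaches from about 0.225 to 0.875 m from the base axis. Payload 3.4 kg.
Tool frame: the origin (TCP) lies on the centre line of the jaws, within the pads' length; the fingertips stand 11 mm ahead of it and the grasp point (between the pads) lies 8 mm behind it; z points along the fingers, y is the line along which they close (so a half turn about z gives the same grasp; the last joint's range is limited). The gripper opens to 85 mm and grips with 20 to 120 N. Pads are 22 mm wide; open, the fingers measure 114 mm over their backs; the gripper's body (76 mm by 85 mm) begins 54 mm behind the grasp point. The pads swing forward as they close: fully open they stand 13 mm farther back than shut.
Start: joints at [-1.395, 0.276, 1.505, -0, 1.361, -0.121], TCP at [0.168, -0.55, 0.242] pointing down, gripper open.
Joint ranges: [-2.89, 2.89], [-0.75, 2.08], [0.22, 2.7], [-1.18, 4.32], [0.11, 2.71], [-2.7, 2.7]. Speed limits (rad/s): [2.57, 2.57, 3.14, 3.14, 3.14, 3.14].

### API

Orientations are given as a unit quaternion [w, x, y, z].
In Python, from rig import manip, eyes, job gives the robot as it stands.
- The arm moves only by the tool drive_tool, never from a script. Its argument "rows" is a list of rows, each a list of 3 entries, a list of its own where there are three numbers: the turn, a rotation vector about the world's x, y, z in rad, then the shift along the world's x, y, z in cm, then the finger opening in cm, from 0 to 8.54. A call has 1 to 8 rows; each row shifts and turns the commanded pose from where the row before left it; what a row does not reach is not made up. A row lasts 1/8 s, in which the tool goes at most 62.5 mm and 10.7 degrees, less where a joint would pass 70% of its speed; a pose out of reach is approached as far as the arm can. A call is refused whole if a number of a shift passes 6.25 or a number of a turn 0.188, either way. A call with a gripper value outside its range is refused whole. The fingers move at their own pace and stop on an object; "force" is the grip in N (left out, the last holds). Time passes only in rows, so rows that do not move let the fingers close. It gives the time, the measured TCP pose, the force, the opening and the grip force at its end, in the units of the state.
- manip.get_state(): the state, without advancing time (a new reading comes with each control period).
- eyes.get_image(name): name is "scene" or "top" or "wrist"; returns the picture (480x640x3 uint8, red, green, blue); there is no depth.
- eyes.get_calibration(name): a dict with "camera_matrix" (3x3 intrinsics, pixels), "view" (4x4, takes a point from world to camera coordinates). Camera axes: x right, y up, looking along -z (the intrinsics and any distortion apply to the point x, -y, -z); pixel columns grow to the right and rows downward; lengths in m; the calibration is good to about 2 mm. A picture is of the moment at which its call begins: read the wrist's pose just before it. get_calibration takes no time and is no camera call; for the wrist camera it gives the pose at the moment of the call.
- job.sign_off(): hands the job in; it is judged then, once.
The state is a dict: "clock": time; "qpos": joint angles; "qd": joint speeds; "effort": joint torques, N m; "position": TCP position; "ee_rot": TCP orientation; "contact_force": force on the tool from outside, world axes, zero at the start; "moment": the same for the moment, N m; "width": finger opening in m; "gripper_force": force on a finger pad.
Only numpy, scipy, OpenCV 4.12 (cv2) and the standard library are available. Lean on these libraries where they do the work, as an engineer would, in place of code of your own. Each camera call takes 0.05 s, during which the arm holds its last target. There are 200 camera calls.

### The job

Take the drift rod out of its wooden block, feel for the hole in the cover plate of the aluminium head, and with the rod gently push the tight steel plug down and out of the head until it drops into the tray underneath. Then stand the rod back in its block and let go; use only light force, and leave the other things on the bench alone.

Things in the scene. Friction and masses are not known exactly. Their poses are not given: they have to be found in the camera images.
- fixture: Fixed press-out stand; origin at the centre of its underside on the bench, z up. A 150 x 130 x 12 mm plywood tray (floor z = 12 mm, 8 mm lips at the x ends), two bearers 32 mm high along x at y = +-46 mm, on them an aluminium head 110 x 110 mm, z = 44 to 68 mm, with an upright bore 37 mm across on the origin's axis. Four bolt heads 10 mm high on the head at x, y = +-46 mm.
- cover_top (a point): Point on the stand's axis, 78 mm up, level with the top of the plain cover plate (76 x 66 x 10 mm) that lies fixed on the head. The plate's one through hole, 14 mm across in its centre, 1 mm chamfer, is NOT exactly here: it is off by up to 6 mm in the stand's x and y, feel for it or see it. The rod must not press on plate, head or tray with over 25 N (touch down at 15 mm/s or less).
- head_under (a point): Point on the stand's axis, 44 mm above the bench, at the head's underside, where the bore opens downwards 32 mm above the tray floor. The plug comes free suddenly, with a fall of the force, when its top passes this level, and drops about 14 mm.
- plug_mid (a point): Centre of the tight part: plain solid dark steel plug, 36 mm across, 18 mm high, upright in the bore, its top 1 to 5 mm below the cover's underside. About 7 to 16 N downward slides it, much the same all the way at slow speed (about 15 mm/s). The rod must not press it with over 25 N, as when pinning it to the tray floor (rod tip 30 mm above the bench); robot must not touch it.
- drift_grip (a point): Centre of the round grip (20 mm across, 50 mm long) of the loose steel drift rod, 180 g, which stands upright in the block; z up along it. Below the grip a shank 12 mm across, 75 mm long, tip tapered to 9 mm over its last 2 mm. This point is 25 mm below the rod's top, 100 mm above its tip, and 112 mm above the bench at the start.
- drift_tip (a point): Centre of the drift rod's lower end face, 100 mm below drift_grip on the rod's axis.
- holder: Fixed wooden block 80 x 80 x 42 mm in which the drift rod stands. Origin at the centre of its underside, z up; a blind round hole 14 mm across, 30 mm deep (floor at z = 12 mm), mouth in the middle of the top with a 1.5 mm chamfer.
- drum_mid (a point): Bystander: brown sanding drum, a ring 72 mm across and 50 mm high; the point is its centre. Leave it alone.
- jar_mid (a point): Bystander: glass jar with a steel lid, 64 mm across, 85 mm high; the point is its centre. Leave it alone.
- screwdriver_grip (a point): Bystander: screwdriver lying on the bench; the point is in its handle. Leave it alone.
Not all that is in view belongs to the job. What is shaped like the holder but green or turquoise is not meant.

How it is judged:
On the way, in this order (a step that is already met when the one before it is completed fails the run):
1. the rod's tip is through the cover's hole and presses on the plug, which is still in the bore (z of drift_tip in the frame of fixture below 0.0695 m and horizontal distance between drift_tip and fixture below 0.015 m and contact force between drift and plug above 1 N and z of plug_mid in the frame of fixture above 0.045 m), for 0.1 s.
2. the plug has dropped out below the head while the rod is still through the cover (z of plug_mid in the frame of fixture below 0.034 m and z of drift_tip in the frame of fixture below 0.066 m and horizontal distance between drift_tip and fixture below 0.015 m), for 0.05 s.
At the end, for the whole second after the job is handed in: The plug lies at rest in the tray under the head (its centre less than 34 mm above the bench, within 70 mm of the stand's axis); the rod stands in its block's hole, its tip within 6 mm of the hole's floor and 5 mm of its axis, tilted less than 0.15 rad, at rest and let go (z of plug_mid in the frame of fixture below 0.034 m and horizontal distance between plug_mid and fixture below 0.07 m and linear speed of each of plug, drift below 0.02 m/s and horizontal distance between drift_tip and holder below 0.005 m and z of drift_tip in the frame of holder below 0.018 m and angle between drift_tip's own z axis and vertical below 0.15 rad); the robot touches nothing.
It fails at once if the rod presses on the stand (cover, head or tray) with more than 25 N (contact force between drift and fixture above 25 N).
It fails at once if the rod presses on the plug with more than 25 N (contact force between drift and plug above 25 N).
It fails at once if the robot touches the plug (contact force between the arm and plug above 0.5 N).
It fails at once if a bystander is moved by more than 20 mm (distance of any of drum_mid, jar_mid, screwdriver_grip from where it was at the start of the episode above 0.02 m).
It also fails if it takes over 72 s, if anything falls off the work surface, if the arm or the gripper's body presses on something with over 40 N, if the wrist force passes 120 N, or if a joint passes its speed limit or range.

## Working session

There is one attempt and no reset: what is moved stays moved. The work goes in short steps, Python scripts to look and compute and a tool call to move; the robot and the scene stay as the last step left them, time stands still between calls to the robot, and variables do not carry over. Pictures are saved under pics/ and viewed, at most 10 in all, crops included, and the job is handed in when it is done.

Besides the shell and the picture viewer there is one more tool, called as name(argument=value, ...) on one line, values as JSON. drive_tool: Moves the arm, as the interface text tells. Its arguments: {"type":"object","properties":{"rows":{"type":"array"},"force":{"type":"number"}},"required":["rows"]}

```bash
ls; mkdir -p pics
cat > h.py <<'E'
import numpy as np, cv2
from rig import manip, eyes, job
def snap(n,f):
    im=eyes.get_image(n); cv2.imwrite('pics/'+f,cv2.cvtColor(im,cv2.COLOR_RGB2BGR)); return im
def ray(n,px,cal=None):
    c=cal or eyes.get_calibration(n); K=np.array(c['camera_matrix']);V=np.array(c['view'])
    p=cv2.undistortPoints(np.array([[px]],float),K,np.array(c.get('distortion',c.get('dist',np.zeros(5))),float))[0,0]
    d=V[:3,:3].T@np.array([p[0],-p[1],-1]); o=-V[:3,:3].T@V[:3,3]; return o,d
def onz(n,px,z,cal=None):
    o,d=ray(n,px,cal); return o+d*(z-o[2])/d[2]
def proj(n,P,cal=None):
    c=cal or eyes.get_calibration(n); K=np.array(c['camera_matrix']);V=np.array(c['view'])
    q=V[:3,:3]@np.array(P)+V[:3,3]; q=np.array([q[0],-q[1],-q[2]]); q=K@q; return q[:2]/q[2]
E
python3 - <<'E'
from h import *
a=snap('scene','s1.png');b=snap('top','t1.png')
print(manip.get_state())
c=eyes.get_calibration('top');print(c);print(eyes.get_calibration('scene'))
E
```

```text
pics
{'clock': 0.1, 'qpos': array([-1.39498823e+00,  2.76583164e-01,  1.50602814e+00, -2.49000916e-06,
        1.36071496e+00, -1.20964858e-01]), 'qd': array([-0.00057328, -0.00307799, -0.00351046,  0.00097254, -0.00096242,
       -0.00032857]), 'effort': array([ 1.55795624e-03, -4.17699659e+01, -2.46405870e+01, -2.02393412e-04,
        5.86210968e-03, -5.06218768e-06]), 'position': array([ 0.16808232, -0.54940065,  0.24148828]), 'ee_rot': array([-8.66444168e-04,  9.89010503e-01,  1.47842736e-01, -2.49831227e-05]), 'contact_force': array([ 0.61755609, -0.42449114, -0.26423856]), 'moment': array([-0.00090297,  0.01774433, -0.0307779 ]), 'gripper_force': 0.0, 'width': 0.08496261217939828}
{'camera_matrix': array([[510.74262883,   0.        , 319.93018889],
       [  0.        , 510.74262883, 226.40050628],
       [  0.        ,   0.        ,   1.        ]]), 'view': array([[-0.02000584, -0.99962807, -0.01853344, -0.05973509],
       [ 0.99173433, -0.02219089,  0.12637475, -0.59726552],
       [-0.12673902, -0.01585201,  0.99180942, -1.07916856],
       [ 0.        ,  0.        ,  0.        ,  1.        ]])}
{'camera_matrix': array([[533.95277173,   0.        , 305.0912739 ],
       [  0.        , 533.95277173, 247.29316923],
       [  0.        ,   0.        ,   1.        ]]), 'view': array([[ 0.40225661,  0.91545634,  0.01137148, -0.16085506],
       [-0.49528587,  0.20715158,  0.84367063,  0.22676433],
       [ 0.769988  , -0.34500422,  0.53674068, -1.53321154],
       [ 0.        ,  0.        ,  0.        ,  1.        ]])}
```

View pics/s1.png

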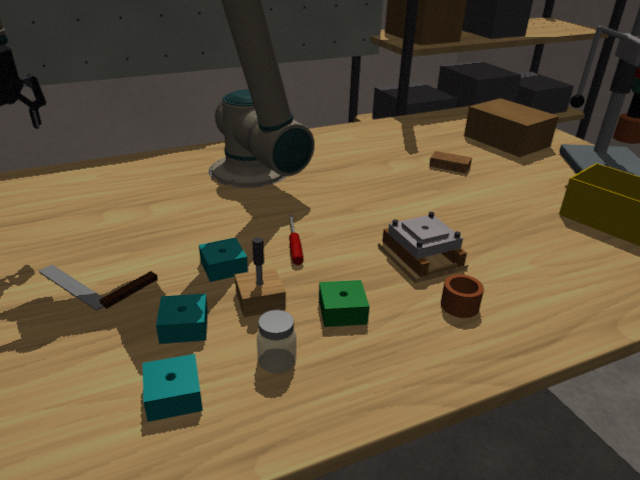

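View pics/t1.png

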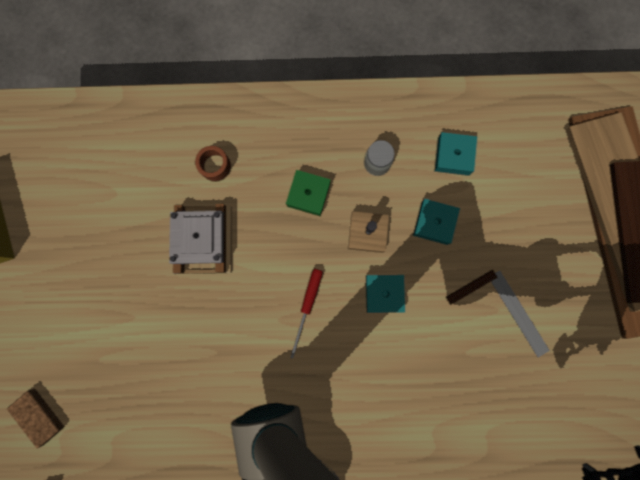

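The scene view shows the wooden block with the rod at about (260,285), and the top view shows it at (370,230). Lookalikes in the top view are green (310,192) and turquoise (457,152), (437,220) and (387,294), none with a rod. The stand is at top (197,237) with its hole at about (196,236). I choose the wooden block and will check it in a close crop.

Run:
```python
from h import *
b=cv2.imread('pics/t1.png');s=cv2.imread('pics/s1.png')
def cr(im,x,y,w,h,k):return cv2.resize(im[y:y+h,x:x+w],None,fx=k,fy=k,interpolation=cv2.INTER_CUBIC)
A=cr(b,160,195,80,85,5);B=cr(b,340,185,70,75,5);C=cr(s,370,205,100,75,4);D=cr(s,225,230,75,90,4)
out=np.zeros((590,800,3),np.uint8)
for im,x,y in((A[:,:400],0,0),(B[:,:350],400,0)):
    h=min(im.shape[0],300 if 0 else 590);out[y:y+h,x:x+im.shape[1]]=im[:h]
cv2.imwrite('pics/c1.png',np.clip(out.astype(float)*1.6,0,255).astype(np.uint8))
out=np.zeros((360,700,3),np.uint8);out[:300,:400]=C;out[:360,400:700]=D
cv2.imwrite('pics/c2.png',np.clip(out.astype(float)*1.6,0,255).astype(np.uint8))
```

```text
(no output)
```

View pics/c1.png

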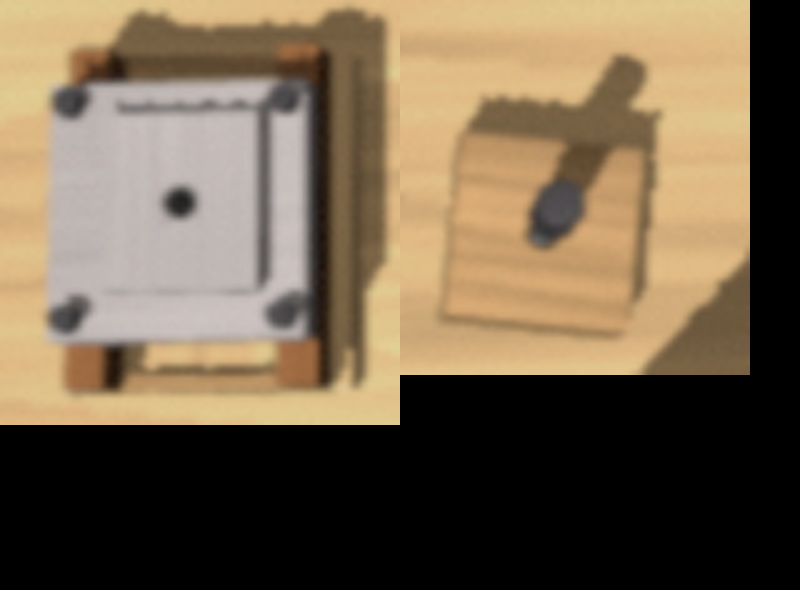

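View pics/c2.png

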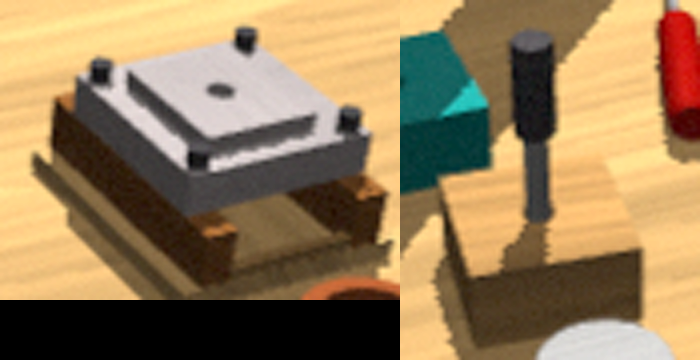

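The crops show the plate hole at top (196,235) and scene (425,227.5). The wooden block holds the rod, with the rod top at top (372,225.5) and scene (258,240).

Run:
```python
from h import *
f=lambda x,y,ox,oy,k:((x+.5)/k-.5+ox,(y+.5)/k-.5+oy)
T=lambda x,y:f(x,y,160,195,5); R=lambda x,y:f(x-400,y,340,185,5)
S=lambda x,y:f(x,y,370,205,4); Q=lambda x,y:f(x-400,y,225,230,4)
p=lambda s,v:print(s,np.round(v,4))
p('hole top',onz('top',T(180,202),.078));p('hole sc',onz('scene',S(221,90),.078))
for q in((50,88),(310,78),(312,340),(48,342)):p('head',onz('top',T(*q),.068))
for q in((127,67),(245,40),(316,115),(207,140)):p('plate sc',onz('scene',S(*q),.078))
p('rodtop top',onz('top',R(563,203),.137));p('rodtop sc',onz('scene',Q(532,40),.137));p('rod base sc',onz('scene',Q(538,212),.042))
for q in((462,132),(646,150),(622,335),(443,317)):p('block',onz('top',R(*q),.042))
for q in((440,182),(605,157),(640,247),(472,277)):p('block sc',onz('scene',Q(*q),.042))
p('jar',onz('top',(380,152),.085));p('drum',onz('top',(212,162),.05));p('sd',onz('top',(312,290),.02))
```

```text
hole top [0.5782 0.1898 0.078 ]
hole sc [0.5852 0.1886 0.078 ]
head [0.6299 0.2489 0.068 ]
head [0.6316 0.137  0.068 ]
head [0.5195 0.1357 0.068 ]
head [0.521  0.2479 0.068 ]
plate sc [0.5459 0.1565 0.078 ]
plate sc [0.5453 0.2314 0.078 ]
plate sc [0.6251 0.2188 0.078 ]
plate sc [0.6241 0.1536 0.078 ]
rodtop top [ 0.5832 -0.1778  0.137 ]
rodtop sc [ 0.5898 -0.1769  0.137 ]
rod base sc [ 0.5885 -0.1771  0.042 ]
block [ 0.6276 -0.1431  0.042 ]
block [ 0.6178 -0.2229  0.042 ]
block [ 0.5374 -0.2096  0.042 ]
block [ 0.5468 -0.1326  0.042 ]
block sc [ 0.5477 -0.2119  0.042 ]
block sc [ 0.5586 -0.1321  0.042 ]
block sc [ 0.6319 -0.1433  0.042 ]
block sc [ 0.6233 -0.2207  0.042 ]
jar [ 0.7464 -0.2041  0.085 ]
drum [0.7427 0.1625 0.05  ]
sd [ 0.4583 -0.052   0.02  ]
```

drive_tool(rows=[[[0,0,0],[3.6,3.3,0.5],8.5],[[0,0,0],[3.6,3.3,0.5],8.5],[[0,0,0],[3.6,3.3,0.5],8.5],[[0,0,0],[3.6,3.3,0.5],8.5],[[0,0,0],[3.6,3.3,0],8.5],[[0,0,0],[3.6,3.3,0],8.5],[[0,0,0],[3.6,3.3,0],8.5],[[0,0,0],[3.6,3.3,0],8.5]])

```text
clock: 1.1
position: [0.457, -0.2845, 0.262]
ee_rot: [-0.0, 0.989, 0.148, -0.0]
contact_force: [0.2, -0.2, 0.4]
width: 0.085
gripper_force: 0.0
```

drive_tool(rows=[[[0,0,0],[3.6,3.3,0],8.5],[[0,0,0],[3.6,3.3,0],8.5],[[0,0,0],[0,0,0],8.5],[[0,0,0],[0,0,0],8.5]])

```text
clock: 1.6
position: [0.5276, -0.22, 0.2618]
ee_rot: [-0.0, 0.989, 0.148, -0.001]
contact_force: [-0.7, 1.0, 0.3]
width: 0.0851
gripper_force: 0.0
```

Run:
```python
from h import *
st=manip.get_state();print(st['clock'],st['position'],st['ee_rot'])
c=eyes.get_calibration('wrist');V=np.array(c['view']);print('cam',-V[:3,:3].T@V[:3,3],'dir',-V[2,:3],'right',V[0,:3]);
snap('wrist','w1.png')
for P in((.585,-.177,.137),(.585,-.177,.042)):print(proj('wrist',P))
```

```text
1.6 [ 0.52758019 -0.21995177  0.26180004] [-2.85752615e-05  9.88963297e-01  1.48158306e-01 -8.44439354e-04]
cam [ 0.59000572 -0.20071626  0.39370256] dir [-0.24874121 -0.07609751 -0.96557598] right [ 2.91855257e-01 -9.56462478e-01  1.94681953e-04]
[289.67303228 143.77680275]
[298.61198059 144.73069505]
```

View pics/w1.png

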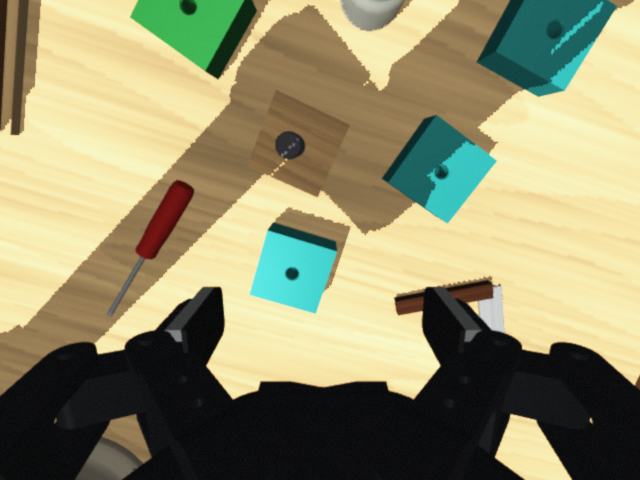

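The wrist view shows the rod top at (290,145) in the middle of the wooden block, which is centred at about (299,144). This agrees with (0.585,-0.177). I'll refine with a dark-blob centroid and cast the block corners.

Run:
```python
from h import *
b=cv2.imread('pics/w1.png');m=(b[120:170,265:315].max(2)<75).astype(np.uint8)
n,l,s,c=cv2.connectedComponentsWithStats(m);k=1+np.argmax(s[1:,4]);print(c[k]+[265,120],s[k])
ctr=c[k]+[265,120]
print(onz('wrist',ctr,.137),'offaxis shaft visible')
for q in((277,91),(350,125),(321,196),(248,165)):print(onz('wrist',q,.042))
```

```text
[289.74390244 144.50348432] [ 11  12  29  27 574]
[ 0.58451376 -0.17718877  0.137     ] offaxis shaft visible
[ 0.62761583 -0.14294298  0.042     ]
[ 0.61835424 -0.22112681  0.042     ]
[ 0.54153973 -0.21395596  0.042     ]
[ 0.55034763 -0.13244437  0.042     ]
```

drive_tool(rows=[[[0,0,0],[2.9,2.2,0],8.5],[[0,0,0],[2.8,2.1,-1],8.5],[[0,0,0],[0,0,-3],8.5],[[0,0,0],[0,0,-3],8.5],[[0,0,0],[0,0,-3],8.5],[[0,0,0],[0,0,-3],8.5],[[0,0,0],[0,0,-1.8],8.5],[[0,0,0],[0,0,0],8.5]])

```text
clock: 2.65
position: [0.5832, -0.1778, 0.1129]
ee_rot: [-0.001, 0.989, 0.147, -0.002]
contact_force: [-0.3, 0.6, 0.3]
width: 0.0853
gripper_force: 0.0
```

Run:
```python
from h import *
print(manip.get_state()['position']);snap('wrist','w2.png')
```

```text
[ 0.583228   -0.17780113  0.11291525]
```

View pics/w2.png

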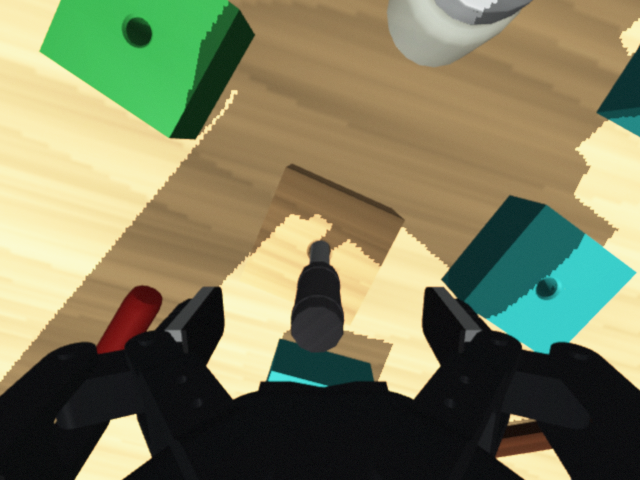

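The wrist view shows the rod's grip at (318,320), between the open pads and roughly centred. I'll go down 1 cm and close.

drive_tool(rows=[[[0,0,0],[0.1,0.05,-1],8.5],[[0,0,0],[0,0,0],4],[[0,0,0],[0,0,0],2.6],[[0,0,0],[0,0,0],2.2],[[0,0,0],[0,0,0],1.5],[[0,0,0],[0,0,0],1.5],[[0,0,0],[0,0,0],1.5]], force=60)

```text
clock: 3.58
position: [0.5862, -0.1759, 0.1048]
ee_rot: [-0.0, 0.989, 0.148, 0.0]
contact_force: [0.2, 2.5, 4.6]
width: 0.0189
gripper_force: 58.4
```

drive_tool(rows=[[[0,0,0],[0,0,1],1.5],[[0,0,0],[0,0,1.5],1.5],[[0,0,0],[0,0,1.5],1.5],[[0,0,0],[0,0,2],1.5],[[0,0,0],[0,0,3],1.5],[[0,0,0],[0,0,3],1.5],[[0,0,0],[0,0,0],1.5],[[0,0,0],[0,0,0],1.5]])

```text
clock: 4.58
position: [0.5855, -0.1763, 0.2236]
ee_rot: [-0.0, 0.989, 0.148, -0.001]
contact_force: [-0.5, 1.6, -2.7]
width: 0.0186
gripper_force: 58.6
```

Run:
```python
from h import *
st=manip.get_state();p=st['position'];print(st)
b=snap('wrist','w3.png');s=snap('scene','s3.png')
# tip (axis) predicted pixel in wrist, scene
for z in(-.0928,-.02):print(proj('wrist',p+[0,0,z]),proj('scene',p+[0,0,z]))
g=b[160:480,200:440]; t=s[130:290,200:320]
out=np.zeros((480,760,3),np.uint8);out[:320*3//2,:360]=cv2.cvtColor(cv2.resize(g,None,fx=1.5,fy=1.5),4);out[:480,400:760]=cv2.cvtColor(cv2.resize(t,None,fx=3,fy=3),4)
cv2.imwrite('pics/c3.png',np.clip(out*1.5,0,255).astype(np.uint8))
```

```text
{'clock': 4.575, 'qpos': array([-4.06000843e-01,  3.41708813e-01,  1.45446592e+00, -2.89897595e-04,
        1.34670470e+00,  8.68112516e-01]), 'qd': array([0.0022126 , 0.01363386, 0.02135866, 0.0022749 , 0.0004335 ,
       0.00138723]), 'effort': array([ 5.22497765e-03, -4.80157542e+01, -2.62004542e+01, -6.04943649e-03,
       -5.79918316e-02, -3.26757799e-05]), 'position': array([ 0.58549184, -0.17626191,  0.22361533]), 'ee_rot': array([-2.18527494e-04,  9.89012574e-01,  1.47829950e-01, -6.21420788e-04]), 'contact_force': array([-0.52776721,  1.56704714, -2.7407236 ]), 'moment': array([-0.01685685,  0.03338585,  0.0160885 ]), 'gripper_force': 58.64359438419342, 'width': 0.018612705007733165}
[323.62475308 243.47955417] [257.26744757 241.3267472 ]
[323.76267248 285.18749666] [255.70361035 205.123242  ]
```

View pics/c3.png

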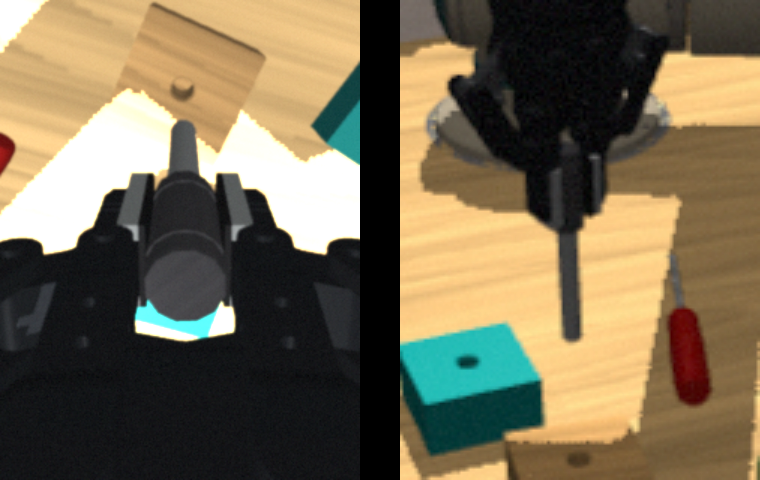

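The crop shows the rod held straight, with its tip at wrist pixel (322,243) against a predicted (323.6,243.5). The empty block hole is at (321,219). Next I move over the stand.

drive_tool(rows=[[[0,0,0],[0,3,0],1.5],[[0,0,0],[0,5,0],1.5],[[0,0,0],[0,5,0],1.5],[[0,0,0],[-0.2,5,0],1.5],[[0,0,0],[-0.2,5,0],1.5],[[0,0,0],[0,5,0],1.5],[[0,0,0],[0,5,0],1.5],[[0,0,0],[0,3.5,0],1.5]])

```text
clock: 5.68
position: [0.5812, 0.1907, 0.2227]
ee_rot: [-0.0, 0.989, 0.149, -0.001]
contact_force: [0.1, -1.0, -2.2]
width: 0.0189
gripper_force: 58.9
```

drive_tool(rows=[[[0,0,0],[0,0,-1],1.5],[[0,0,0],[0,0,-1],1.5],[[0,0,0],[0,0,0],1.5],[[0,0,0],[0,0,0],1.5]])

```text
clock: 6.18
position: [0.5824, 0.1876, 0.2042]
ee_rot: [0.0, 0.989, 0.147, -0.0]
contact_force: [0.2, 0.6, -1.8]
width: 0.0185
gripper_force: 59.0
```

Run:
```python
from h import *
st=manip.get_state();p=st['position'];print(p,st['contact_force'],st['clock'])
b=snap('wrist','w4.png');s=snap('scene','s4.png')
print('tip pred',proj('wrist',p+[0,0,-.0928]),proj('scene',p+[0,0,-.0928]))
for h in((.580,.190,.078),(.586,-.176,.042)):print('hole pred',proj('wrist',h),proj('scene',h))
w=b[160:310,240:405]; t=s[170:270,370:470]
out=np.zeros((600,800,3),np.uint8);out[:450,:495]=cv2.cvtColor(cv2.resize(w,None,fx=3,fy=3),4);out[:300,498:798]=cv2.cvtColor(cv2.resize(t,None,fx=3,fy=3),4)
cv2.imwrite('pics/c4.png',np.clip(out*1.4,0,255).astype(np.uint8))
```

```text
[0.58235081 0.18755898 0.20419532] [ 0.20872136  0.60898461 -1.84943733] 6.175
tip pred [323.35171996 244.00676866] [425.80868737 212.42157155]
hole pred [319.49753707 234.26773156] [424.00874172 225.8141154 ]
hole pred [677.34413656 323.79127743] [259.23324025 281.77552859]
```

View pics/c4.png

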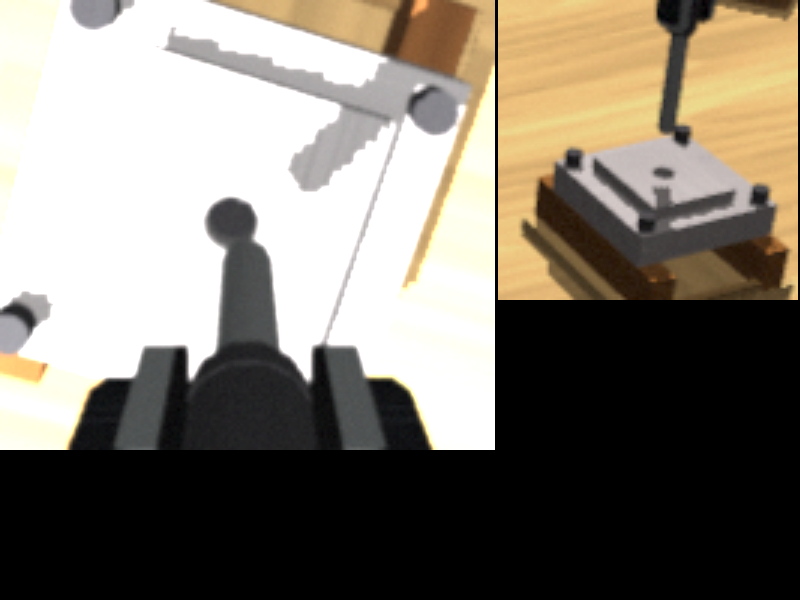

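The crop shows the hole in the plate at wrist (317,234) and scene (425.2,227.3). The tip is at wrist (322,242) and scene (426,213).

Run:
```python
from h import *
p=manip.get_state()['position'];print(p)
print('wrist hole',onz('wrist',(316.9,234),.078),'tip',onz('wrist',(322.2,242.5),.1114))
print('scene hole',onz('scene',(425.2,227.3),.078),'tip',onz('scene',(426.2,213),.1114))
```

```text
[0.58257724 0.18788321 0.20471448]
wrist hole [0.57960817 0.19205796 0.078     ] tip [0.58317284 0.18865528 0.1114    ]
scene hole [0.5861081  0.18876128 0.078     ] tip [0.58472464 0.18687639 0.1114    ]
```

drive_tool(rows=[[[0,0,0],[-0.15,0.27,-1],1.5],[[0,0,0],[0,0,-1],1.5],[[0,0,0],[0,0,0],1.5],[[0,0,0],[0,0,0],1.5]])

```text
clock: 6.78
position: [0.5807, 0.1914, 0.1842]
ee_rot: [0.0, 0.989, 0.148, -0.0]
contact_force: [-0.1, 0.3, -1.7]
width: 0.0185
gripper_force: 59.0
```

drive_tool(rows=[[[0,0,0],[0,0,-0.15],1.5],[[0,0,0],[0,0,-0.15],1.5],[[0,0,0],[0,0,-0.15],1.5],[[0,0,0],[0,0,-0.15],1.5],[[0,0,0],[0,0,-0.15],1.5],[[0,0,0],[0,0,-0.15],1.5]])

```text
clock: 7.52
position: [0.5807, 0.1913, 0.1752]
ee_rot: [0.0, 0.989, 0.148, -0.0]
contact_force: [-0.5, -0.2, -2.6]
width: 0.0187
gripper_force: 59.0
```

drive_tool(rows=[[[0,0,0],[0,0,-0.15],1.5],[[0,0,0],[0,0,-0.15],1.5],[[0,0,0],[0,0,-0.15],1.5],[[0,0,0],[0,0,-0.1],1.5]])

```text
clock: 8.02
position: [0.5806, 0.1913, 0.1697]
ee_rot: [0.0, 0.989, 0.148, -0.0]
contact_force: [0.5, -0.4, -2.1]
width: 0.0185
gripper_force: 59.0
```

drive_tool(rows=[[[0,0,0],[0,0,-0.12],1.5],[[0,0,0],[0,0,0],1.5]])

```text
clock: 8.28
position: [0.5807, 0.1913, 0.1686]
ee_rot: [0.0, 0.989, 0.148, 0.0]
contact_force: [0.7, 0.3, -2.4]
width: 0.0186
gripper_force: 59.0
```

drive_tool(rows=[[[0,0,0],[0,0,-0.12],1.5],[[0,0,0],[0,0,-0.12],1.5],[[0,0,0],[0,0,0],1.5]])

```text
clock: 8.65
position: [0.5807, 0.1913, 0.1661]
ee_rot: [0.0, 0.989, 0.148, 0.0]
contact_force: [0.5, 0.3, -1.8]
width: 0.0185
gripper_force: 59.0
```

drive_tool(rows=[[[0,0,0],[0,0,-0.12],1.5],[[0,0,0],[0,0,-0.12],1.5],[[0,0,0],[0,0,0],1.5]])

```text
clock: 9.02
position: [0.5807, 0.1913, 0.1637]
ee_rot: [0.0, 0.989, 0.148, -0.0]
contact_force: [0.6, 0.1, -2.3]
width: 0.0186
gripper_force: 59.0
```

drive_tool(rows=[[[0,0,0],[0,0,-0.12],1.5],[[0,0,0],[0,0,-0.12],1.5],[[0,0,0],[0,0,0],1.5]])

```text
clock: 9.4
position: [0.5807, 0.1913, 0.1613]
ee_rot: [0.0, 0.989, 0.148, 0.0]
contact_force: [0.2, 0.8, -2.5]
width: 0.0186
gripper_force: 59.0
```

drive_tool(rows=[[[0,0,0],[0,0,-0.12],1.5],[[0,0,0],[0,0,-0.12],1.5],[[0,0,0],[0,0,0],1.5]])

```text
clock: 9.78
position: [0.5807, 0.1913, 0.1589]
ee_rot: [0.0, 0.989, 0.148, -0.0]
contact_force: [0.5, 0.5, -3.0]
width: 0.0184
gripper_force: 59.0
```

drive_tool(rows=[[[0,0,0],[0,0,-0.12],1.5],[[0,0,0],[0,0,-0.12],1.5],[[0,0,0],[0,0,0],1.5]])

```text
clock: 10.15
position: [0.5806, 0.1913, 0.1565]
ee_rot: [0.0, 0.989, 0.148, -0.0]
contact_force: [-0.1, 0.4, -1.8]
width: 0.0189
gripper_force: 59.0
```

drive_tool(rows=[[[0,0,0],[0,0,-0.12],1.5],[[0,0,0],[0,0,0],1.5]])

```text
clock: 10.4
position: [0.5807, 0.1913, 0.1553]
ee_rot: [0.0, 0.989, 0.148, -0.0]
contact_force: [-0.2, -0.1, -1.8]
width: 0.0182
gripper_force: 59.0
```

drive_tool(rows=[[[0,0,0],[0,0,-0.12],1.5],[[0,0,0],[0,0,0],1.5]])

```text
clock: 10.65
position: [0.5806, 0.1913, 0.1541]
ee_rot: [0.0, 0.989, 0.148, -0.0]
contact_force: [1.1, 0.3, -2.9]
width: 0.0185
gripper_force: 59.0
```

drive_tool(rows=[[[0,0,0],[0,0,-0.12],1.5],[[0,0,0],[0,0,0],1.5]])

```text
clock: 10.9
position: [0.5808, 0.1914, 0.1536]
ee_rot: [0.0, 0.989, 0.148, 0.0]
contact_force: [-0.7, -0.7, 0.9]
width: 0.0185
gripper_force: 59.2
```

drive_tool(rows=[[[0,0,0],[0,0,-0.1],1.5],[[0,0,0],[0,0,0],1.5]])

```text
clock: 11.15
position: [0.581, 0.1914, 0.1534]
ee_rot: [0.0, 0.989, 0.148, 0.001]
contact_force: [-1.4, -0.4, 6.0]
width: 0.0188
gripper_force: 59.5
```

drive_tool(rows=[[[0,0,0],[0,0,-0.1],1.5],[[0,0,0],[0,0,0],1.5]])

```text
clock: 11.4
position: [0.5812, 0.1914, 0.1529]
ee_rot: [0.0, 0.989, 0.148, 0.001]
contact_force: [-1.0, 0.4, 8.4]
width: 0.0182
gripper_force: 59.6
```

drive_tool(rows=[[[0,0,0],[0,0,-0.1],1.5],[[0,0,0],[0,0,-0.1],1.5],[[0,0,0],[0,0,-0.1],1.5]])

```text
clock: 11.78
position: [0.5814, 0.1914, 0.1503]
ee_rot: [0.0, 0.989, 0.148, 0.001]
contact_force: [-0.8, -0.4, 10.0]
width: 0.0181
gripper_force: 59.7
```

drive_tool(rows=[[[0,0,0],[0,0,-0.12],1.5],[[0,0,0],[0,0,-0.12],1.5],[[0,0,0],[0,0,-0.12],1.5]])

```text
clock: 12.15
position: [0.5814, 0.1913, 0.1466]
ee_rot: [0.0, 0.989, 0.148, 0.001]
contact_force: [-2.0, 0.0, 10.5]
width: 0.0184
gripper_force: 59.7
```

drive_tool(rows=[[[0,0,0],[0,0,-0.12],1.5],[[0,0,0],[0,0,-0.12],1.5],[[0,0,0],[0,0,-0.12],1.5],[[0,0,0],[0,0,-0.12],1.5],[[0,0,0],[0,0,-0.12],1.5]])

```text
clock: 12.78
position: [0.5811, 0.191, 0.1395]
ee_rot: [0.0, 0.989, 0.148, 0.001]
contact_force: [0.0, -0.8, 3.2]
width: 0.0188
gripper_force: 59.3
```

drive_tool(rows=[[[0,0,0],[0,0,-0.12],1.5],[[0,0,0],[0,0,-0.12],1.5],[[0,0,0],[0,0,-0.12],1.5]])

```text
clock: 13.15
position: [0.5807, 0.1915, 0.1342]
ee_rot: [-0.0, 0.989, 0.148, -0.0]
contact_force: [0.7, -0.4, -1.0]
width: 0.0186
gripper_force: 58.8
```

drive_tool(rows=[[[0,0,0],[0,0,-0.12],1.5],[[0,0,0],[0,0,-0.12],1.5],[[0,0,0],[0,0,0],1.5],[[0,0,0],[0,0,0],1.5]])

```text
clock: 13.65
position: [0.5806, 0.1913, 0.1322]
ee_rot: [0.0, 0.989, 0.148, -0.0]
contact_force: [1.0, 1.3, -2.5]
width: 0.0183
gripper_force: 58.7
```

Run:
```python
from h import *
s=snap('scene','s5.png');b=snap('wrist','w5.png')
print(manip.get_state()['contact_force'],manip.get_state()['position'])
o=cv2.resize(s[205:285,370:470],None,fx=6,fy=6,interpolation=cv2.INTER_CUBIC)
cv2.imwrite('pics/c5.png',np.clip(cv2.cvtColor(o,4).astype(float)*1.8,0,255).astype(np.uint8))
```

```text
[ 0.76061404  0.56328438 -2.94836799] [0.58061158 0.19130947 0.13225923]
```

View pics/c5.png

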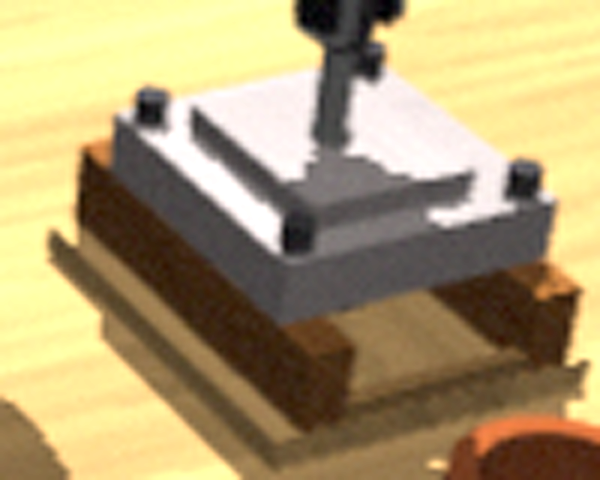

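The crop shows the shank deep through the cover (330,140), with the plug not visible under the head. The force fell back to free level, so the plug has dropped. I'll withdraw and return to the block.

drive_tool(rows=[[[0,0,0],[0,0,0.5],1.5],[[0,0,0],[0,0,1],1.5],[[0,0,0],[0,0,1.5],1.5],[[0,0,0],[0,0,1.5],1.5],[[0,0,0],[0,0,1.5],1.5],[[0,0,0],[0,0,1.5],1.5],[[0,0,0],[0,0,1.5],1.5],[[0,0,0],[0,0,0],1.5]])

```text
clock: 14.75
position: [0.5815, 0.1915, 0.2242]
ee_rot: [-0.0, 0.989, 0.148, 0.002]
contact_force: [-0.7, 0.1, -2.2]
width: 0.0185
gripper_force: 58.7
```

drive_tool(rows=[[[0,0,0],[0.1,-3,0],1.5],[[0,0,0],[0.1,-5,0],1.5],[[0,0,0],[0.1,-5,0],1.5],[[0,0,0],[0.1,-5,0],1.5],[[0,0,0],[0.1,-5,0],1.5],[[0,0,0],[0,-5,0],1.5],[[0,0,0],[0,-5,0],1.5],[[0,0,0],[0,-3.7,0],1.5]])

```text
clock: 15.75
position: [0.5851, -0.1778, 0.2216]
ee_rot: [-0.0, 0.989, 0.147, -0.001]
contact_force: [0.6, 0.1, -2.1]
width: 0.0185
gripper_force: 58.9
```

drive_tool(rows=[[[0,0,0],[0,0,-2],1.5],[[0,0,0],[0,0,-2],1.5],[[0,0,0],[0,0,-1.5],1.5],[[0,0,0],[0,0,-1],1.5],[[0,0,0],[0,0,0],1.5],[[0,0,0],[0,0,0],1.5]])

```text
clock: 16.5
position: [0.5862, -0.1758, 0.1581]
ee_rot: [0.0, 0.989, 0.148, 0.001]
contact_force: [0.6, -0.4, -2.3]
width: 0.0183
gripper_force: 59.1
```

Run:
```python
from h import *
p=manip.get_state()['position'];print(p)
b=snap('wrist','w6.png')
print('tip pred',proj('wrist',p+[0,0,-.0928]),'hole pred',proj('wrist',(.586,-.176,.042)))
o=cv2.resize(b[160:300,240:400],None,fx=4,fy=4,interpolation=cv2.INTER_CUBIC)
cv2.imwrite('pics/c6.png',np.clip(cv2.cvtColor(o,4).astype(float)*1.4,0,255).astype(np.uint8))
```

```text
[ 0.58616051 -0.17575162  0.15807105]
tip pred [322.77382191 243.91376312] hole pred [322.97627529 235.8158273 ]
```

View pics/c6.png

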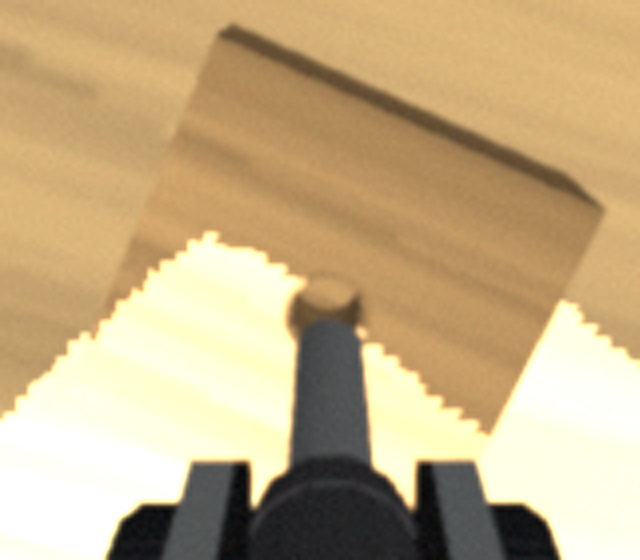

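The crop shows the tip at (328,325), in line with the hole at (325,305), and the TCP matches the grasp position. Lowering now.

drive_tool(rows=[[[0,0,0],[0,0,-0.8],1.5],[[0,0,0],[0,0,-0.8],1.5],[[0,0,0],[0,0,-0.4],1.5],[[0,0,0],[0,0,-0.3],1.5],[[0,0,0],[0,0,-0.3],1.5],[[0,0,0],[0,0,-0.3],1.5],[[0,0,0],[0,0,0],1.5]])

```text
clock: 17.42
position: [0.5855, -0.1756, 0.1282]
ee_rot: [-0.0, 0.989, 0.148, -0.0]
contact_force: [-0.1, -0.2, -1.8]
width: 0.0186
gripper_force: 59.1
```

drive_tool(rows=[[[0,0,0],[0,0,-0.4],1.5],[[0,0,0],[0,0,-0.4],1.5],[[0,0,0],[0,0,-0.4],1.5],[[0,0,0],[0,0,-0.4],1.5],[[0,0,0],[0,0,-0.3],1.5],[[0,0,0],[0,0,-0.2],1.5],[[0,0,0],[0,0,0],1.5]])

```text
clock: 18.3
position: [0.5856, -0.1757, 0.1073]
ee_rot: [-0.0, 0.989, 0.148, -0.0]
contact_force: [0.6, -0.3, -2.8]
width: 0.0185
gripper_force: 59.1
```

In the hole with no side load. A few mm more to the floor, then open gently.

drive_tool(rows=[[[0,0,0],[0,0,-0.12],1.5],[[0,0,0],[0,0,-0.12],1.5],[[0,0,0],[0,0,0],1.5]])

```text
clock: 18.68
position: [0.5856, -0.1757, 0.105]
ee_rot: [0.0, 0.989, 0.148, -0.0]
contact_force: [1.2, 0.5, -1.5]
width: 0.0186
gripper_force: 59.1
```

drive_tool(rows=[[[0,0,0],[0,0,0],2.2],[[0,0,0],[0,0,0],3],[[0,0,0],[0,0,0],4.5],[[0,0,0],[0,0,0],6.5],[[0,0,0],[0,0,0],8.5],[[0,0,0],[0,0,0],8.5],[[0,0,0],[0,0,0],8.5]])

```text
clock: 19.55
position: [0.5857, -0.1757, 0.105]
ee_rot: [0.0, 0.989, 0.148, 0.0]
contact_force: [0.0, -0.4, 0.4]
width: 0.0852
gripper_force: 0.0
```

drive_tool(rows=[[[0,0,0],[0,0,1],8.5],[[0,0,0],[0,0,2],8.5],[[0,0,0],[0,0,3],8.5],[[0,0,0],[0,0,4],8.5],[[0,0,0],[0,0,4],8.5],[[0,0,0],[0,0,1],8.5],[[0,0,0],[0,0,0],8.5],[[0,0,0],[0,0,0],8.5]])

```text
clock: 20.55
position: [0.5848, -0.1753, 0.2534]
ee_rot: [-0.001, 0.989, 0.148, -0.001]
contact_force: [0.0, 0.4, -0.3]
width: 0.0852
gripper_force: 0.0
```

Run:
```python
from h import *
st=manip.get_state();print(st['position'],st['width'],st['clock'])
c=eyes.get_calibration('wrist');b=eyes.get_image('wrist')
u,v=proj('wrist',(.5855,-.176,.137),c);print('pred',u,v)
x0,y0=int(u)-45,int(v)-45;m=(b[y0:y0+90,x0:x0+90].max(2)<75).astype(np.uint8)
n,l,s,q=cv2.connectedComponentsWithStats(m)
for k in range(1,n):
    if s[k,4]>80: print(s[k],onz('wrist',q[k]+[x0,y0],.137,c))
# scene: dark rod pixels in the area around the predicted rod
i=eyes.get_image('scene');print('scene pred top/base',proj('scene',(.5855,-.176,.137)),proj('scene',(.5855,-.176,.042)))
m=(i[225:300,235:285].max(2)<70).astype(np.uint8);n,l,s,q=cv2.connectedComponentsWithStats(m)
for k in range(1,n):
    if s[k,4]>60: print(s[k]+[235,225,0,0,0],q[k]+[235,225])
# bright/dark plug in gap under head
```

```text
[ 0.58478749 -0.17532835  0.25335705] 0.08524642573142463 20.55
pred 324.3780168273724 234.25951316505984
[ 33  18  25  40 762] [ 0.58990369 -0.17422002  0.137     ]
scene pred top/base [257.28073065 238.33961692] [259.14342324 281.62989526]
[252 238  12  48 402] [257.79353234 259.38557214]
[235 257  13  17 180] [240.65 265.1 ]
[235 275  50  25 310] [259.69354839 294.67741935]
```

The rod stands upright, with the blob the same as at the start. One numeric check that the plug is in the tray: project it into the scene view and compare the gap with the first picture.

Run:
```python
from h import *
b=cv2.cvtColor(eyes.get_image('scene'),4);a=cv2.imread('pics/s1.png')
c=(.579,.192)
for z in(.012,.030):print(z,proj('scene',(c[0],c[1],z)),proj('scene',(c[0]+.018,c[1],z)))
print('head front lower edge',proj('scene',(c[0]+.055,c[1],.044)))
d=cv2.absdiff(a,b).max(2)[235:275,380:470]
ys,xs=np.where(d>20);print(len(ys),list(zip(xs+380,ys+235))[:40])
V=np.array(eyes.get_calibration('top')['view']);t=cv2.cvtColor(eyes.get_image('top'),4)
d=cv2.absdiff(cv2.imread('pics/t1.png'),t).max(2)
for n,r in(('hole',(190,230,203,243)),('jar',(360,130,400,175)),('drum',(190,140,235,185)),('sd',(290,265,330,355))):print(n,(d[r[1]:r[3],r[0]:r[2]]>25).sum())
```

```text
0.012 [420.50089347 251.99836929] [425.32359083 256.25616327]
0.03 [421.57717878 244.91002255] [426.45461723 249.11699455]
head front lower edge [437.85671643 252.37529482]
0 []
hole 0
jar 1273
drum 0
sd 2572
```

```bash
python3 -c "
from rig import job
print(job.sign_off())"
```

```text
the job is handed in; nothing more can be done
None
```

I pushed the plug out of the head, stood the rod back upright in its block, released it, and handed the job in at about 21 s. The plug's drop is inferred from the force falling to zero with the tip below the head, because the head hides it from the camera; sign-off gave no verdict.

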